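# Push a rack of air release valves past the sprung drop gate into the drying bay

### The arm

A 6-joint arm with a two-finger parallel gripper is mounted at the origin on the work surface. World frame = base frame: x ahead of the robot, y to its left, z up, the work surface at z = 0. Lengths are in mm, angles in rad, forces in N, time in s.
With the tool pointing down it reaches from about 350 to 975 mm from the base axis. Payload 7.1 kg.
Tool frame: the origin (TCP) lies at the very end of the fingers, on their centre line; the grasp point (between the pads) lies 19 mm behind it (ctrl.pinch_z is the distance from the TCP to the grasp point, in mm); z points along the fingers, y is the direction in which the jaws open and shut (so a half turn about z gives the same grasp; the last joint's range is limited). The gripper opens to 88 mm and grips with 3 to 60 N. Pads are 20 mm wide; open, the fingers measure 115 mm over their backs; the gripper's body (75 mm by 178 mm) begins 61 mm behind the grasp point.
Start: joints at [-1.122, 0.423, 1.63, -0, 1.089, -0.019], TCP at [281.841, -557.826, 222.675] pointing down, gripper open.
Joint ranges: [-3, 3], [-0.9, 2.11], [0.09, 2.58], [-1.31, 4.45], [0.11, 2.69], [-2.54, 2.54]. Speed limits (rad/s): [2.39, 2.39, 3.01, 3.14, 3.14, 3.14].

### API

Orientations are given as a rotation vector (axis times angle).
In Python, from workcell import ctrl gives the robot as it stands.
- The arm moves only by the shell command python3 -m inch 'ROWS' [OPENING]. ROWS is JSON, a list of rows, each an object with "xyz": the shift along the tool's x, y, z in cm, a list of three; "spin": the turn about the tool's z in degrees. A call has 1 to 20 rows; each row is the pose to reach, as a shift and turn from the pose measured when the call began, along the tool's axes at that moment; what a row does not reach only later rows make up. A row lasts 1/10 s, in which the tool goes at most 50 mm and 8.59 degrees, less where a joint would pass 70% of its speed; a pose out of reach is approached as far as the arm can. A call with a gripper value outside its range is refused whole. OPENING is the closure, from 0 (fully open) to 1 (shut), set as the call begins (- or left out, the last holds). The fingers move at their own pace and stop on an object; the grip force is fixed at half the most. Time passes only in rows, so rows that repeat a pose let the fingers close. It gives the time, the measured TCP pose, the force and the opening at its end, in the units of the state.
- ctrl.get_obs(): the state, without advancing time (a new reading comes with each control period).
- ctrl.get_image(name): name is "scene" or "top"; returns the picture (420x560x3 uint8, red, green, blue); there is no depth.
- ctrl.camera_info(name): a dict with "camera_matrix" (3x3 intrinsics, pixels), "R" (3x3) and "t" (3): a world point X has camera coordinates R X + t. Camera axes: x right, y down, z forward; pixel columns grow to the right and rows downward; lengths in mm; the calibration is good to about 2 mm. A picture is of the moment at which its call begins. camera_info takes no time and is no camera call.
- ctrl.close_job(): hands the job in, once; it reports no verdict.
The state is a dict: "t": time; "qpos": joint angles; "qvel": joint speeds; "joint_torque": joint torques, N m; "ee_pos": TCP position; "orientation": TCP orientation; "ft_force": force on the tool from outside, world axes, zero at the start; "moment": the same for the moment, N m; "width": finger opening in mm.
Only numpy, scipy, OpenCV 4.12 (cv2) and the standard library are available. Lean on these libraries where they do the work, as an engineer would, in place of code of your own. Each camera call takes 0.05 s, during which the arm holds its last target. There are 200 camera calls.

### The job

Load the rinsed air release valves into the drying bay: pull the sprung drop gate down flat with one fingertip and keep it held down while you push the rack along the chute and out over it with the other finger, then push the rack fully home against the back of the bay and let the gate spring shut behind it. Only push: nothing is picked up, the rack stays on its runners with its three valves standing in it, and the other things on the desk are left alone.

Things in the scene. Friction and masses are not known exactly. Their poses are not given: they have to be found in the camera images.
- dryer: Fixed drying bay with open-topped chute, aluminium, white fan box at its far end; 326 mm long, 78 wide. Origin on the desk under the gate's hinge line, on the centre line. x = the way the rack is pushed, y left, z up. Dryer-frame x, in order: chute floor from -160 to -44, gate over -42 to 0 when down, bay 0 to 62, fan box 62 to 166 (72 mm high, 74 wide). Nothing lies above any of it.
- chute_end (a point): Centre of the chute floor's end by the gate: x = -44, y = 0, z = 24 mm in the dryer frame; axes as the dryer's. Floor 24 mm above the desk, 78 mm wide. Side rails 3 mm thick, inner faces at y = +-31.5, 20 mm above the floor, stand from x = -108 to -46 of the dryer; behind x = -108 the floor is bare at its sides.
- back_stop (a point): Bottom centre of the fan box's front face, the back stop of the bay: x = 62, y = 0, z = 21 mm in the dryer frame; axes as the dryer's. Bay floor 21 mm above the desk. Bay side walls 3 mm thick, inner faces at y = +-31.5, up to z = 61, from x = 15 to 64 of the dryer, flared to y = +-34 at x = 2; free space outside them. Rack home: its front touches here, its origin at x = 37.
- gate (a joint): Drop gate, rad: 0 = upright, shut (a spring returns it in about 0.5 s); 1.57 = flat, at its stop, towards -x of the dryer. It cannot swing to +x, so a rack pushed at the shut gate is stopped. Steel flap 152 mm wide (y = +-76), 42 mm from hinge to top edge, 4 mm thick (x = -4 to 0 when shut). Coming down it sweeps x = -42 to 0: the rack must be clear of that.
- gate_hinge (a point): Middle of the gate's hinge line: x = 0, y = 0, z = 22 mm in the dryer frame; the line runs along the dryer's y. Axes turn with the gate. Gate down: its upper (inner) face lies 22 mm above the desk, 2 mm below the chute floor; the rack slides over it between two 7 mm high ribs in line with the rails. The spring pushes back with 1 to 3 N at a thumb pad.
- pad_left (a point): Centre of the gate's left thumb pad, on its inner face (gate shut: faces the bay, +x; gate down: faces up, 32 mm above the desk). Ribbed black rubber, 34 mm wide (y = 40 to 74 of the dryer), from 10 to 40 mm from the hinge line, 10 mm thick. It is outside the chute and bay with free space behind, beside and below. Site x points out of the face.
- pad_right (a point): The same for the right thumb pad (y = -40 to -74 of the dryer). Either pad will do.
- rack: Loose aluminium valve rack in the chute short of the gate: 50 mm long (x, as the dryer's x), 61 wide, 30 high, 0.3 to 0.5 kg, on slick white plastic runners and cheeks. Origin: centre of underside, at the start 77 to 107 mm before the hinge line. Rear face at x = -25: two plate edges 55 mm wide, 7-11 and 26-30 mm above the underside. The valves stand 24 mm above its top.
- valve_a: Brass air release valve standing loose in the rack's right hole (y = -18 mm of the rack); shoulder 14 mm across, knurled thumbscrew 13 mm across, 24 mm tall above the rack. Origin under its shoulder, on the rack's top; z up.
- valve_b: The same in the middle hole (y = 0).
- valve_c: The same in the left hole (y = 18 mm of the rack).
- turntable: Bystander: steel turntable, 150 mm across, fixed to the desk, with a free-turning platter that carries an empty glass manometer column in a chrome frame, 311 mm tall in all. Origin on the desk at its axis.
- frame_top (a point): Top of one upright of the manometer frame, 30 mm off the turntable's axis, 303 mm above the desk. Must not be turned.
- tin: Bystander: loose round tin box, 74 mm across, 32 mm high. Origin at the centre of its underside.
- lens: Bystander: loose pale glass dial lens, 62 mm across, 8 mm high. Origin at the centre of its underside.
- tweezers: Bystander: loose steel tweezers lying flat, 132 mm long along x, 8 mm high. Origin at the middle of the underside.

How it is judged:
By the outcome, as a careful person would: the job done as asked, in the order asked, and still so for the second after the job is handed in, with the robot touching nothing.
It also fails if it takes over 64 s, if anything falls off the work surface, if the arm or the gripper's body presses on something with over 40 N, if the wrist force passes 120 N, or if a joint passes its speed limit or range.

## Working session

There is one attempt and no reset: what is moved stays moved. The work goes in short steps, Python scripts to look and compute and a shell command to move; the robot and the scene stay as the last step left them, time stands still between calls to the robot, and variables do not carry over. Pictures are saved under pics/ and viewed, about 8 in all and at most 12, crops included, and the job is handed in when it is done.

```bash
mkdir -p pics; ls; python3 - <<'E'
from workcell import ctrl
import cv2,numpy as np
for n in("scene","top"):
    cv2.imwrite(f"pics/{n}0.png",ctrl.get_image(n)[:,:,::-1])
    c=ctrl.camera_info(n);print(n,c, -np.array(c["R"]).T@np.array(c["t"]))
print(ctrl.get_obs())
E
```

```text
pics
scene {'camera_matrix': array([[394.16569101,   0.        , 271.18642584],
       [  0.        , 394.16569101, 209.38925537],
       [  0.        ,   0.        ,   1.        ]]), 'R': array([[-0.26771709,  0.96348418,  0.00507804],
       [ 0.53461399,  0.15293026, -0.83114392],
       [-0.80157061, -0.21979664, -0.55603417]]), 't': array([ 132.84086064, -124.08458676, 1508.55696383])} [1311.11604811  222.56197619  735.00249468]
top {'camera_matrix': array([[496.41731139,   0.        , 278.40022253],
       [  0.        , 496.41731139, 206.35836204],
       [  0.        ,   0.        ,   1.        ]]), 'R': array([[-0.06005556, -0.99818869,  0.00356035],
       [-0.97714437,  0.05806005, -0.20449426],
       [ 0.20391715, -0.01575999, -0.97886129]]), 't': array([  33.77406157,  529.68005248, 1543.590648  ])} [ 204.83760526   27.2866139  1619.1574136 ]
{'t': 0.1, 'qpos': array([-1.12198492e+00,  4.23795726e-01,  1.63060527e+00,  1.47657459e-05,
        1.08858810e+00, -1.89776872e-02]), 'qvel': array([-0.00075763, -0.00052965, -0.00319875,  0.00061204, -0.00111012,
       -0.00106894]), 'joint_torque': array([-7.17415551e-04, -5.45612025e+01, -2.74323785e+01,  6.45295554e-02,
        1.87627907e-02, -2.22147463e-05]), 'ee_pos': array([ 281.64301811, -557.38379035,  221.96314205]), 'orientation': array([-3.05472326e+00, -7.27792606e-01,  4.47542216e-04]), 'ft_force': array([-0.16571721, -0.94538085, -0.44604506]), 'moment': array([0.0689528 , 0.04468319, 0.05671152]), 'width': 87.77055438825751}
```

View pics/scene0.png

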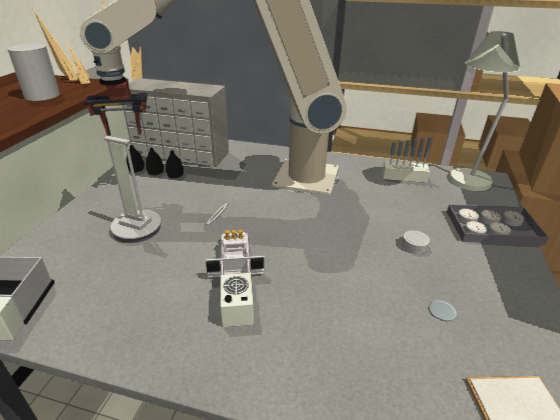

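View pics/top0.png

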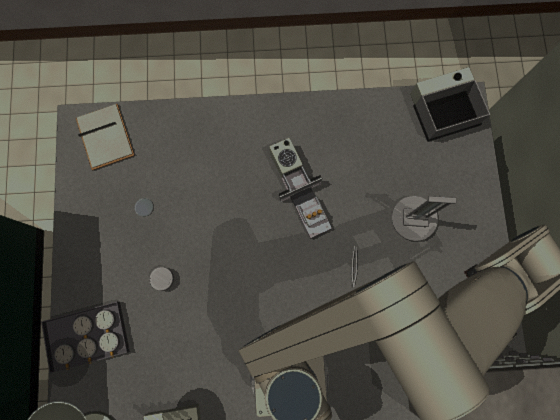

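The scene view shows the dryer around (238,270), with the gate shut and its black pads at (214,266) and (257,264). The rack is at (235,240) and the manometer at (132,190). In the top view the dryer runs from (318,232) to (283,142), and the turntable is at (415,218). Next I'll enlarge the dryer.

```bash
cat > h.py <<'E'
import numpy as np,cv2
from workcell import ctrl
def ray(n,u,v):
    c=ctrl.camera_info(n);R=np.array(c["R"]);t=np.array(c["t"]);K=np.array(c["camera_matrix"])
    return -R.T@t, R.T@np.linalg.inv(K)@np.array([u,v,1.])
def plane(n,u,v,z):
    o,d=ray(n,u,v);return o+d*(z-o[2])/d[2]
def proj(n,X):
    c=ctrl.camera_info(n);p=np.array(c["camera_matrix"])@(np.array(c["R"])@np.array(X)+np.array(c["t"]));return p[:2]/p[2]
E
python3 - <<'E'
import cv2,numpy as np
a=cv2.imread("pics/top0.png")[130:245,255:345];b=cv2.imread("pics/scene0.png")[222:332,198:278]
f=lambda i:cv2.convertScaleAbs(cv2.resize(i,(i.shape[1]*5,i.shape[0]*5),interpolation=cv2.INTER_CUBIC),alpha=1.2)
A,B=f(a),f(b);B=B[:575];A=A[:550]
cv2.imwrite("pics/crop0.png",cv2.resize(np.hstack([A,B]),None,fx=.94,fy=.94))
print(A.shape,B.shape)
E
```

```text
(550, 450, 3) (550, 400, 3)
```

View pics/crop0.png

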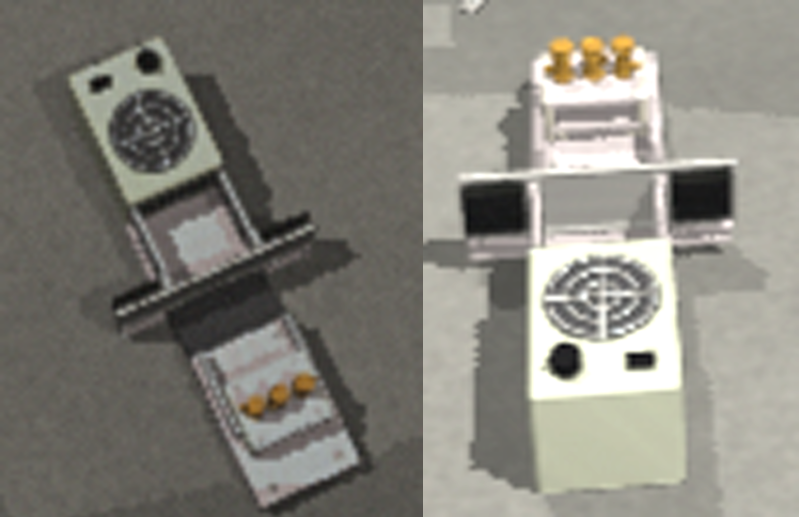

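```bash
cat > fit.py <<'E'
from h import *
from scipy.optimize import least_squares
T=lambda x,y:("top",255+x/4.7,130+y/4.7)
S=lambda x,y:("scene",198+(x-423)/4.7,222+y/4.7)
obs=[(T(72,75),(166,37,72)),(T(160,38),(166,-37,72)),(T(220,168),(62,-37,72)),(T(133,205),(62,37,72)),
(T(118,304),(-2,76,64)),(T(312,217),(-2,-76,64)),(T(268,507),(-160,39,24)),(T(357,465),(-160,-39,24)),
(S(528,250),(62,-37,72)),(S(670,240),(62,37,72)),(S(683,388),(166,37,72)),(S(530,397),(166,-37,72)),
(S(460,176),(-2,-76,64)),(S(737,161),(-2,76,64))]
def W(p,P):
    c,s=np.cos(p[2]),np.sin(p[2]);return np.array([p[0]+c*P[0]-s*P[1],p[1]+s*P[0]+c*P[1],P[2]])
f=lambda p:np.concatenate([proj(o[0],W(p,P))-o[1:] for o,P in obs])
r=least_squares(f,[650,0,.3],x_scale=[100,100,1],loss='soft_l1')
p=r.x;np.save("pose.npy",p);print(p,np.degrees(p[2]));print(f(p).reshape(-1,2).round(1).tolist())
def D(X):
    c,s=np.cos(p[2]),np.sin(p[2]);d=X[:2]-p[:2];return np.array([c*d[0]+s*d[1],-s*d[0]+c*d[1]])
# rack top rear edge z=54 in top; valve tops z=78 in both
for a in [(255,450),(333,412)]: print("rack rear top",D(plane(*T(*a),54)))
for a in [(258,403),(283,393),(307,381)]: print("valve top(T)",D(plane(*T(*a),74)))
for a in [(561,44),(593,43),(624,42)]: print("valve top(S)",D(plane(*S(*a),78)))
for n,u,v,z in [("top",415,218,20),("scene",135,225,20),("scene",125,140,303),("top",162,278,32),("top",144,207,8),("top",354,265,5)]: print(n,plane(n,u,v,z).round())
E
python3 fit.py
```

```text
[ 5.89808299e+02 -7.14286834e+01  3.73620272e-01] 21.406864722927434
[[-2.2, -0.2], [-0.4, -1.3], [0.5, -1.3], [-1.7, 0.1], [-1.2, 2.1], [0.1, 1.4], [-2.3, 0.1], [0.4, -0.9], [-0.2, -1.2], [0.0, -1.1], [0.0, -0.7], [-0.9, -0.1], [-0.7, 0.6], [-0.6, 0.1]]
rack rear top [-126.81885972   27.04051914]
rack rear top [-125.46000845  -32.62095585]
valve top(T) [-101.20776505   13.96767846]
valve top(T) [-102.09505055   -4.31204922]
valve top(T) [-101.46096864  -22.61298315]
valve top(S) [-100.55113176  -17.46384489]
valve top(S) [-99.73065324   1.28214845]
valve top(S) [-98.96506072  19.47537212]
top [ 472. -443.   20.]
scene [ 478. -439.   20.]
scene [ 475. -411.  303.]
top [326. 384.  32.]
top [565. 446.   8.]
top [ 333. -232.    5.]
```

```bash
python3 - <<'E'
from h import *
for n,(x0,y0,x1,y1) in {"top":(255,130,345,245),"scene":(198,222,278,332)}.items():
    im=cv2.imread(f"pics/{n}0.png")[y0:y1,x0:x1];b,g,r=[im[:,:,i].astype(int) for i in range(3)]
    print(n)
    m=((g-b>8)&(r-b<40)&(g>90)&(g>=r-2)).astype(np.uint8)
    m=cv2.morphologyEx(m,cv2.MORPH_OPEN,np.ones((2,2)))
    c=max(cv2.findContours(m,0,2)[0],key=cv2.contourArea);R=cv2.minAreaRect(c)
    print("box",(cv2.boxPoints(R)+[x0,y0]).round(1).tolist(),R[1])
    v=((r-b>70)&(r>120)).astype(np.uint8);k,_,st,ce=cv2.connectedComponentsWithStats(v)
    for i in range(1,k):
        if st[i,4]>3: print("brass",(ce[i]+[x0,y0]).round(1),st[i])
t=cv2.imread("pics/top0.png")
# labelled 8x crop of top for reading corners
x0,y0,x1,y1=262,128,334,242
z=cv2.resize(t[y0:y1,x0:x1],None,fx=5,fy=5,interpolation=cv2.INTER_NEAREST);z=cv2.convertScaleAbs(z,alpha=1.3)
for x in range(270,x1,10): cv2.line(z,((x-x0)*5,0),((x-x0)*5,z.shape[0]),(0,255,255) if x%50 else (0,0,255),1)
for y in range(130,y1,10): cv2.line(z,(0,(y-y0)*5),(z.shape[1],(y-y0)*5),(0,255,255) if y%50 else (0,0,255),1)
cv2.imwrite("pics/grid.png",z)
E
```

```text
top
box [[270.0, 147.0], [290.0, 137.5], [303.0, 165.2], [283.0, 174.6]] (30.60416603088379, 22.141447067260742)
brass [319.  210.8] [63 80  3  2  4]
brass [314.  213.5] [58 83  3  2  6]
brass [308.8 215.4] [53 85  3  2  5]
scene
box [[218.0, 273.0], [254.0, 273.0], [254.0, 331.0], [218.0, 331.0]] (58.0, 36.0)
brass [227.3 233.9] [27  8  5 10 29]
brass [233.8 233.7] [34  8  5  9 30]
brass [239.9 231.2] [40  8  5  4 16]
brass [241. 236.] [42 13  4  4 10]
```

View pics/grid.png

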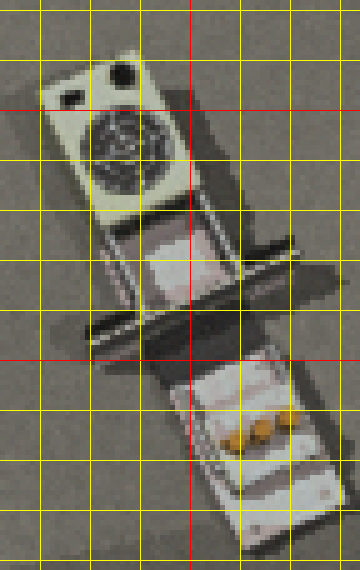

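```bash
python3 - <<'E'
s=open("fit.py").read()
a=s.index("obs=");b=s.index('(S(528')
s=s[:a]+'''G=lambda x,y:("top",261.5+x/5,127.5+y/5)
obs=[(G(38,85),(166,37,72)),(G(140,48),(166,-37,72)),(G(202,190),(62,-37,72)),(G(103,225),(62,37,72)),
(G(88,345),(-2,76,64)),(G(300,252),(-2,-76,64)),(G(245,550),(-160,39,24)),(G(345,508),(-160,-39,24)),
'''+s[b:]
a=s.index("for a in [(255,450)");b=s.index("for a in [(561")
s=s[:a]+'''for a in [(240,490),(320,452)]: print("rack rear top",D(plane(*G(*a),54)))
for a in [(308.8,215.4),(314,213.5),(319,210.8)]: print("valve top(T)",D(plane("top",*a,74)))
'''+s[b:]
open("fit.py","w").write(s)
E
python3 fit.py
```

```text
[ 5.89948648e+02 -7.05904682e+01  3.64449891e-01] 20.881440602507467
[[-0.8, 1.0], [-0.6, -0.4], [0.3, -1.0], [-0.7, 1.0], [-0.5, 0.0], [-0.2, -0.2], [-1.5, 0.5], [0.2, -0.8], [-0.2, -1.2], [0.1, -0.9], [-0.3, -0.4], [-1.2, -0.0], [-0.4, 0.6], [-0.3, 0.4]]
rack rear top [-127.09522512   24.09477298]
rack rear top [-125.83028423  -33.13994835]
valve top(T) [-99.32927746  14.9941703 ]
valve top(T) [-100.55694336   -2.63565116]
valve top(T) [-99.18417901 -20.82208403]
valve top(S) [-100.81665577  -19.11832593]
valve top(S) [-100.16811723   -0.36559682]
valve top(S) [-99.56939336  17.83388254]
top [ 472. -443.   20.]
scene [ 478. -439.   20.]
scene [ 475. -411.  303.]
top [326. 384.  32.]
top [565. 446.   8.]
top [ 333. -232.    5.]
```

```bash
cat >> h.py <<'E'
p=np.load("pose.npy")
def toW(P,z=0):
    c,s=np.cos(p[2]),np.sin(p[2]);return np.array([p[0]+c*P[0]-s*P[1],p[1]+s*P[0]+c*P[1],z])
def toD(X):
    c,s=np.cos(p[2]),np.sin(p[2]);d=X[:2]-p[:2];return np.array([c*d[0]+s*d[1],-s*d[0]+c*d[1]])
from scipy.spatial.transform import Rotation as Ro
def now(th=13.5):
    o=ctrl.get_obs();R=Ro.from_rotvec(o["orientation"]).as_matrix();h=(o["width"]+th)/2
    P=toD(o["ee_pos"]+h*R[:,1]);Q=toD(o["ee_pos"]-h*R[:,1])
    print("t",round(o["t"],2),"ee",o["ee_pos"].round(1),"P",P.round(1),"Q",Q.round(1),"F",o["ft_force"].round(1),"M",o["moment"].round(2),"w",round(o["width"],1),"tilt",R[:,2].round(3),"q",o["qpos"].round(2));return o,R
def rows(wp,unit=True):
    "wp: (P xy, direction Q->P deg in dryer frame, d, z)"
    o,R=now();y0=np.arctan2(R[1,1],R[0,1])
    for P,a,d,z in wp:
        u=np.array([np.cos(np.radians(a)),np.sin(np.radians(a))]);C=np.array(P)-u*d/2
        X=toW(C,z);s=np.degrees((y0-(np.radians(a)+p[2])+np.pi)%(2*np.pi)-np.pi)
        print("P",P,"Q",(np.array(P)-u*d).round(1),"xyz",(R.T@(X-o["ee_pos"])/10).round(2).tolist(),"spin",round(s,1))
E
python3 - <<'E'
from h import *
o,R=now()
print("to (320,-320):",(R.T@(np.array([320,-320,220])-o["ee_pos"])/10).round(1))
rows([((24,-57),15,101,220),((24,-57),15,101,100)])
E
```

```text
t 0.1 ee [ 281.6 -557.4  222. ] P [-456.3 -395.3] Q [-466.8 -294.6] F [-0.2 -0.9 -0.4] M [0.07 0.04 0.06] w 87.8 tilt [-0.001  0.001 -1.   ] q [-1.12  0.42  1.63  0.    1.09 -0.02]
to (320,-320): [ 14.1 -19.5   0.2]
t 0.1 ee [ 281.6 -557.4  222. ] P [-456.3 -395.3] Q [-466.8 -294.6] F [-0.2 -0.9 -0.4] M [0.07 0.04 0.06] w 87.8 tilt [-0.001  0.001 -1.   ] q [-1.12  0.42  1.63  0.    1.09 -0.02]
P (24, -57) Q [-73.6 -83.1] xyz [46.28, -22.83, 0.23] spin -99.1
P (24, -57) Q [-73.6 -83.1] xyz [46.28, -22.82, 12.23] spin -99.1
```

```bash
python3 -m inch '[{"xyz":[2.4,-3.2,0],"spin":0},{"xyz":[4.8,-6.4,0],"spin":0},{"xyz":[7.1,-9.8,0],"spin":0},{"xyz":[9.5,-13,0],"spin":0},{"xyz":[11.8,-16.3,0],"spin":0},{"xyz":[14.1,-19.5,0],"spin":0},{"xyz":[17,-20,0],"spin":-7},{"xyz":[20,-20.3,0],"spin":-15},{"xyz":[23,-20.6,0],"spin":-23},{"xyz":[26,-20.8,0],"spin":-31},{"xyz":[29,-21,0],"spin":-39},{"xyz":[32,-21.3,0],"spin":-47},{"xyz":[35,-21.6,0],"spin":-55},{"xyz":[38,-22,0],"spin":-63},{"xyz":[41,-22.3,0],"spin":-71},{"xyz":[44,-22.6,0],"spin":-79},{"xyz":[46.3,-22.8,0],"spin":-87},{"xyz":[46.3,-22.8,0],"spin":-95},{"xyz":[46.3,-22.8,0],"spin":-99},{"xyz":[46.3,-22.8,0],"spin":-99}]' 0
python3 - <<'E'
from h import *
rows([((26,-57),15,101,100),((26,-57),15,101,49)])
E
```

```text
t: 2.1
ee_pos: [591.9, -144.8, 221.8]
orientation: [-1.429, -2.796, -0.001]
ft_force: [-0.1, 0.2, -0.3]
width: 88.0
t 2.1 ee [ 591.9 -144.8  221.8] P [ 24.4 -56.9] Q [-73.6 -83.2] F [-0.1  0.2 -0.3] M [-0.06 -0.17 -0.  ] w 88.0 tilt [-0.002  0.001 -1.   ] q [-0.26  0.4   1.67  0.    1.08 -0.89]
P (26, -57) Q [-71.6 -83.1] xyz [-0.08, 0.18, 12.18] spin -0.0
P (26, -57) Q [-71.6 -83.1] xyz [-0.09, 0.18, 17.28] spin -0.0
```

```bash
python3 -m inch '[{"xyz":[-0.1,0.2,3],"spin":0},{"xyz":[-0.1,0.2,6],"spin":0},{"xyz":[-0.1,0.2,9],"spin":0},{"xyz":[-0.1,0.2,12],"spin":0},{"xyz":[-0.1,0.2,14.5],"spin":0},{"xyz":[-0.1,0.2,14.5],"spin":0},{"xyz":[-0.1,0.2,14.5],"spin":0}]'
cat > look.py <<'E'
import sys
from h import *
k=sys.argv[1];now()
a=ctrl.get_image("top")[120:250,250:350,::-1];b=ctrl.get_image("scene")[190:320,180:290,::-1]
f=lambda i:cv2.resize(i,None,fx=3.7,fy=3.7,interpolation=cv2.INTER_CUBIC)
cv2.imwrite(f"pics/{k}.png",cv2.convertScaleAbs(np.hstack([f(a),f(b)]),alpha=1.3))
E
python3 look.py pre
```

```text
t: 2.8
ee_pos: [593.7, -144.3, 76.8]
orientation: [-1.43, -2.794, -0.001]
ft_force: [-0.0, -0.6, 0.7]
width: 88.0
t 2.8 ee [ 593.7 -144.3   76.8] P [ 26.2 -57.2] Q [-71.8 -83.3] F [-0.  -0.6  0.7] M [ 0.01 -0.16 -0.01] w 88.0 tilt [-0.002  0.002 -1.   ] q [-0.26  0.6   1.74  0.    0.81 -0.88]
```

View pics/pre.png

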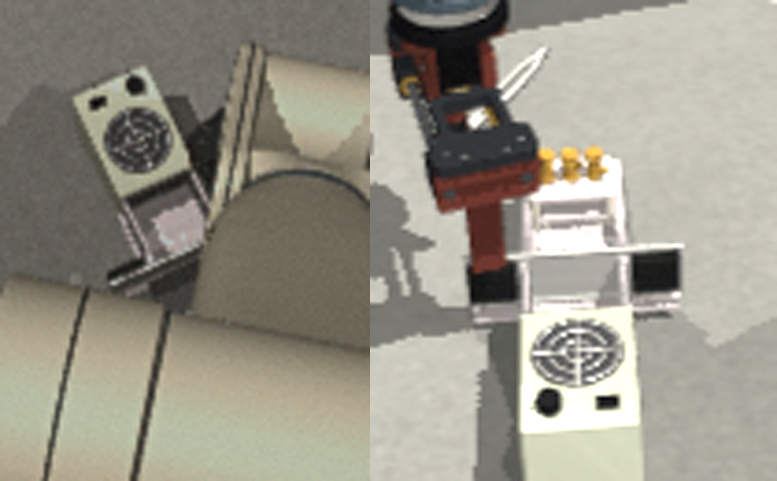

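The top view is mostly hidden by the arm. In the scene crop, finger P hangs in front of the right pad, with its tip at about (487,270) and the pad at (493,285). I'll check that against the projection and then descend.

```bash
python3 - <<'E'
from h import *
for x in (16,26,36): print(x,((proj("scene",toW((x,-57),77))-[180,190])*3.7+[370,0]).round())
E
python3 -m inch '[{"xyz":[0,0,1],"spin":0},{"xyz":[0,0,2],"spin":0},{"xyz":[0,0,2.8],"spin":0},{"xyz":[0,0,2.8],"spin":0},{"xyz":[0,0,2.8],"spin":0}]'
python3 - <<'E'
from h import *
rows([((18,-57),15,101,49),((3,-57),15,101,49),((-5,-57),15,101,47),((-12,-57),15,101,43),((-18,-57),15,101,37),((-21,-57),15,101,32),((-23,-57),15,101,30.5)])
E
```

```text
16 [490. 260.]
26 [489. 270.]
36 [489. 280.]
t: 3.4
ee_pos: [594.6, -144.5, 49.8]
orientation: [-1.431, -2.796, -0.001]
ft_force: [-0.4, -0.4, -1.1]
width: 88.5
t 3.4 ee [ 594.6 -144.5   49.8] P [ 27.3 -57.5] Q [-71.2 -83.8] F [-0.4 -0.4 -1.1] M [ 0.03 -0.1  -0.02] w 88.5 tilt [-0.     0.001 -1.   ] q [-0.26  0.64  1.75  0.    0.76 -0.88]
P (18, -57) Q [-79.6 -83.1] xyz [0.29, -0.84, 0.08] spin -0.1
P (3, -57) Q [-94.6 -83.1] xyz [0.67, -2.28, 0.08] spin -0.1
P (-5, -57) Q [-102.6  -83.1] xyz [0.88, -3.06, 0.28] spin -0.1
P (-12, -57) Q [-109.6  -83.1] xyz [1.06, -3.73, 0.68] spin -0.1
P (-18, -57) Q [-115.6  -83.1] xyz [1.21, -4.31, 1.28] spin -0.1
P (-21, -57) Q [-118.6  -83.1] xyz [1.29, -4.6, 1.78] spin -0.1
P (-23, -57) Q [-120.6  -83.1] xyz [1.34, -4.8, 1.93] spin -0.1
```

```bash
python3 -m inch '[{"xyz":[0.3,-0.8,0],"spin":0},{"xyz":[0.4,-1.2,0],"spin":0},{"xyz":[0.5,-1.6,0],"spin":0},{"xyz":[0.6,-1.9,0],"spin":0},{"xyz":[0.7,-2.3,0.1],"spin":0},{"xyz":[0.8,-2.7,0.2],"spin":0},{"xyz":[0.9,-3.1,0.3],"spin":0},{"xyz":[1,-3.4,0.5],"spin":0},{"xyz":[1.1,-3.7,0.7],"spin":0},{"xyz":[1.1,-4,1],"spin":0},{"xyz":[1.2,-4.3,1.3],"spin":0},{"xyz":[1.3,-4.6,1.6],"spin":0},{"xyz":[1.3,-4.8,1.8],"spin":0},{"xyz":[1.3,-4.8,1.8],"spin":0},{"xyz":[1.3,-4.8,1.8],"spin":0}]'
python3 look.py pulled
```

```text
t: 4.9
ee_pos: [548.2, -161.5, 32.1]
orientation: [-1.43, -2.796, -0.002]
ft_force: [0.6, 4.2, 5.3]
width: 87.9
t 4.9 ee [ 548.2 -161.5   32.1] P [-22.4 -57. ] Q [-120.5  -83.1] F [0.6 4.2 5.3] M [ 0.86 -0.37  0.11] w 87.9 tilt [-0.     0.002 -1.   ] q [-0.31  0.63  1.84  0.    0.67 -0.94]
```

View pics/pulled.png

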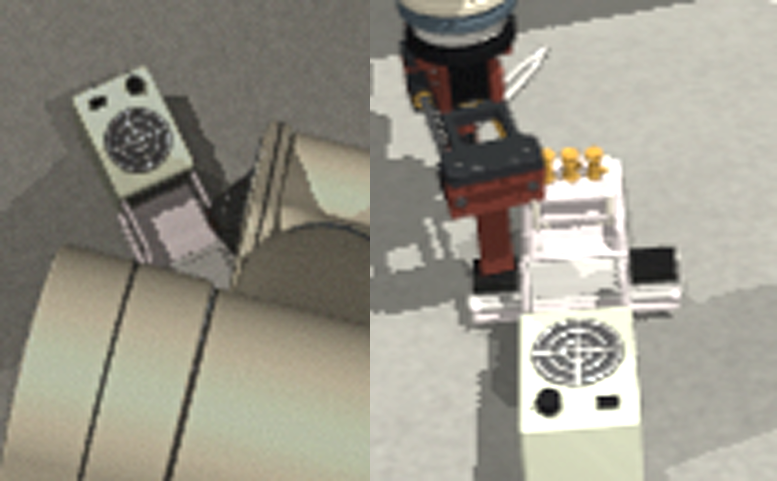

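The gate is flat: the pads face up in the scene crop, at about (495,280) and (655,265), and the force up on the finger is 5 N. Next, swing Q behind the rack.

```bash
python3 - <<'E'
from h import *
rows([((-30,-54),15,101.5,31.5),((-38,-51),15,101.5,31.5)]+[((-39,-49),a,101.5,31.5) for a in (10,5,0,-5,-10,-16)])
E
```

```text
t 5.0 ee [ 548.2 -161.5   32.1] P [-22.5 -57. ] Q [-120.4  -83.1] F [0.3 3.8 6. ] M [ 0.84 -0.38  0.1 ] w 87.8 tilt [-0.     0.002 -1.   ] q [-0.31  0.63  1.84  0.    0.67 -0.94]
P (-30, -54) Q [-128.   -80.3] xyz [0.48, -0.66, 0.06] spin -0.1
P (-38, -51) Q [-136.   -77.3] xyz [0.98, -1.35, 0.06] spin -0.1
P (-39, -49) Q [-139.   -66.6] xyz [1.64, -1.38, 0.06] spin 4.9
P (-39, -49) Q [-140.1  -57.8] xyz [2.08, -1.32, 0.06] spin 9.9
P (-39, -49) Q [-140.5  -49. ] xyz [2.51, -1.23, 0.06] spin 14.9
P (-39, -49) Q [-140.1  -40.2] xyz [2.93, -1.1, 0.06] spin 19.9
P (-39, -49) Q [-139.   -31.4] xyz [3.34, -0.93, 0.06] spin 24.9
P (-39, -49) Q [-136.6  -21. ] xyz [3.81, -0.68, 0.06] spin 30.9
```

```bash
python3 -m inch '[{"xyz":[0.2,-0.3,0.1],"spin":0},{"xyz":[0.5,-0.7,0.1],"spin":0},{"xyz":[0.7,-1,0.1],"spin":0},{"xyz":[1,-1.4,0.1],"spin":0},{"xyz":[1.3,-1.4,0.1],"spin":2.5},{"xyz":[1.6,-1.4,0.1],"spin":5},{"xyz":[1.9,-1.4,0.1],"spin":7.5},{"xyz":[2.1,-1.3,0.1],"spin":10},{"xyz":[2.3,-1.3,0.1],"spin":12.5},{"xyz":[2.5,-1.2,0.1],"spin":15},{"xyz":[2.7,-1.2,0.1],"spin":17.5},{"xyz":[2.9,-1.1,0.1],"spin":20},{"xyz":[3.1,-1,0.1],"spin":22.5},{"xyz":[3.3,-0.9,0.1],"spin":25},{"xyz":[3.6,-0.8,0.1],"spin":28},{"xyz":[3.8,-0.7,0.1],"spin":31},{"xyz":[3.8,-0.7,0.1],"spin":31},{"xyz":[3.8,-0.7,0.1],"spin":31}]'
python3 look.py behind; python3 - <<'E'
from h import *
rows([((-39+k,-49),-16,101.5,31.5) for k in (6,12,18,25)]+[((-14,-49-k),-16-a,101.5,31.5) for k,a in ((3,4),(6,10),(10,18),(14,26),(17,34),(20,42),(21,50),(21,56),(21,63))])
E
```

```text
t: 6.8
ee_pos: [518.7, -134.8, 31.0]
orientation: [-2.124, -2.311, 0.001]
ft_force: [-1.1, -0.7, 6.7]
width: 88.0
t 6.8 ee [ 518.7 -134.8   31. ] P [-40.7 -48.6] Q [-138.3  -20.5] F [-1.1 -0.7  6.7] M [-0.13  0.01 -0.02] w 88.0 tilt [-0.003  0.002 -1.   ] q [-0.28  0.59  1.92  0.    0.63 -0.36]
t 6.9 ee [ 518.7 -134.8   31. ] P [-40.7 -48.6] Q [-138.2  -20.5] F [-2.6 -1.5  6.5] M [-0.12 -0.1  -0.04] w 87.9 tilt [-0.003  0.002 -1.   ] q [-0.28  0.59  1.92  0.    0.63 -0.36]
P (-33, -49) Q [-130.6  -21. ] xyz [0.17, 0.75, -0.05] spin -0.0
P (-27, -49) Q [-124.6  -21. ] xyz [0.34, 1.33, -0.05] spin -0.0
P (-21, -49) Q [-118.6  -21. ] xyz [0.5, 1.9, -0.05] spin -0.0
P (-14, -49) Q [-111.6  -21. ] xyz [0.7, 2.58, -0.06] spin -0.0
P (-14, -52) Q [-109.4  -17.3] xyz [0.76, 2.67, -0.06] spin 4.0
P (-14, -55) Q [-105.2  -10.5] xyz [1.0, 2.82, -0.06] spin 10.0
P (-14, -59) Q [-98.1  -2.2] xyz [1.3, 3.1, -0.06] spin 18.0
P (-14, -63) Q [-89.4   4.9] xyz [1.58, 3.48, -0.06] spin 26.0
P (-14, -66) Q [-79.2  11.8] xyz [1.9, 3.91, -0.06] spin 34.0
P (-14, -69) Q [-67.8  17.1] xyz [2.17, 4.43, -0.06] spin 42.0
P (-14, -70) Q [-55.3  22.7] xyz [2.57, 4.97, -0.06] spin 50.0
P (-14, -70) Q [-45.4  26.5] xyz [2.89, 5.39, -0.06] spin 56.0
P (-14, -70) Q [-33.4  29.6] xyz [3.2, 5.92, -0.06] spin 63.0
```

View pics/behind.png

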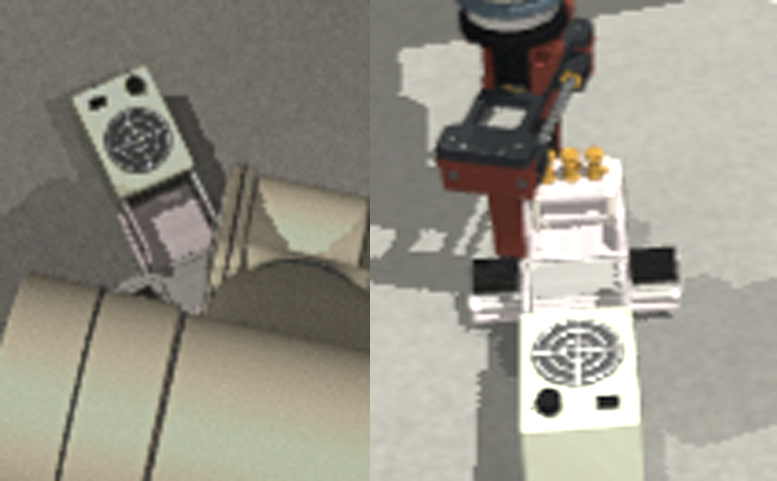

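Q (red) is visible behind the valves at about (560,140). The gate is still flat, with P on the outer edge of the pad, and the rack hasn't moved. Starting the push.

```bash
python3 - <<'E'
from h import *
rows([((-34,-49),-16,101.5,31.2),((-28,-50),-17,101.5,31.2),((-21,-51.5),-19.5,101.5,31.2),((-14,-53),-22,101.5,31.2)])
E
```

```text
t 6.9 ee [ 518.7 -134.8   31. ] P [-40.7 -48.6] Q [-138.2  -20.5] F [-2.6 -1.5  6.5] M [-0.12 -0.1  -0.04] w 87.9 tilt [-0.003  0.002 -1.   ] q [-0.28  0.59  1.92  0.    0.63 -0.36]
P (-34, -49) Q [-131.6  -21. ] xyz [0.14, 0.65, -0.02] spin -0.0
P (-28, -50) Q [-125.1  -20.3] xyz [0.3, 1.26, -0.02] spin 1.0
P (-21, -51.5) Q [-116.7  -17.6] xyz [0.57, 1.98, -0.02] spin 3.5
P (-14, -53) Q [-108.1  -15. ] xyz [0.84, 2.71, -0.03] spin 6.0
```

```bash
python3 -m inch '[{"xyz":[0.1,0.3,0],"spin":0},{"xyz":[0.1,0.5,0],"spin":0},{"xyz":[0.2,0.7,0],"spin":0},{"xyz":[0.2,0.9,0],"spin":0.5},{"xyz":[0.3,1.1,0],"spin":1},{"xyz":[0.3,1.3,0],"spin":1},{"xyz":[0.4,1.5,0],"spin":2},{"xyz":[0.5,1.7,0],"spin":3},{"xyz":[0.5,1.9,0],"spin":3.5},{"xyz":[0.6,2.1,0],"spin":4},{"xyz":[0.7,2.3,0],"spin":4.5},{"xyz":[0.8,2.5,0],"spin":5},{"xyz":[0.8,2.7,0],"spin":6},{"xyz":[0.8,2.7,0],"spin":6}]'
python3 - <<'E'
from h import *
rows([((-14,-53-k),-22-a,101.5,31.2) for k,a in ((2,5),(5,10),(7,15),(9,20),(12,25),(15,30),(17,35))])
E
```

```text
t: 8.3
ee_pos: [536.4, -123.9, 31.6]
orientation: [-2.232, -2.188, 0.016]
ft_force: [-28.6, -0.9, 38.8]
width: 87.4
t 8.3 ee [ 536.4 -123.9   31.6] P [-22.3 -49.7] Q [-115.8  -11.8] F [-28.6  -0.9  38.8] M [-0.42  3.3   0.06] w 87.4 tilt [-0.018  0.004 -1.   ] q [-0.25  0.61  1.88 -0.    0.67 -0.23]
P (-14, -55) Q [-104.4   -8.9] xyz [0.26, 0.96, 0.02] spin 5.0
P (-14, -58) Q [-100.1   -4.2] xyz [0.42, 1.13, 0.02] spin 10.0
P (-14, -60) Q [-95.1   1.1] xyz [0.66, 1.3, 0.02] spin 15.0
P (-14, -62) Q [-89.4   5.9] xyz [0.9, 1.51, 0.01] spin 20.0
P (-14, -65) Q [-83.2   9.2] xyz [1.03, 1.79, 0.01] spin 25.0
P (-14, -68) Q [-76.5  12. ] xyz [1.15, 2.1, 0.0] spin 30.0
P (-14, -70) Q [-69.3  15.1] xyz [1.33, 2.42, -0.0] spin 35.0
```

Forces are high (28 N drag, 39 N vertical), and the tool is tilting. I'll ease off before pushing further and look.

```bash
python3 -m inch '[{"xyz":[-0.1,-0.2,-0.1],"spin":0},{"xyz":[-0.1,-0.3,-0.1],"spin":0},{"xyz":[-0.1,-0.3,-0.1],"spin":0},{"xyz":[-0.1,-0.3,-0.1],"spin":0}]'
python3 look.py stuck
```

```text
t: 8.7
ee_pos: [531.6, -125.0, 32.7]
orientation: [-2.23, -2.187, 0.019]
ft_force: [-5.1, -0.8, 12.7]
width: 87.7
t 8.7 ee [ 531.6 -125.    32.7] P [-27. -49.] Q [-120.7  -11.1] F [-5.1 -0.8 12.7] M [-0.34  0.4  -0.05] w 87.7 tilt [-0.021  0.004 -1.   ] q [-0.25  0.61  1.88 -0.    0.67 -0.23]
```

View pics/stuck.png

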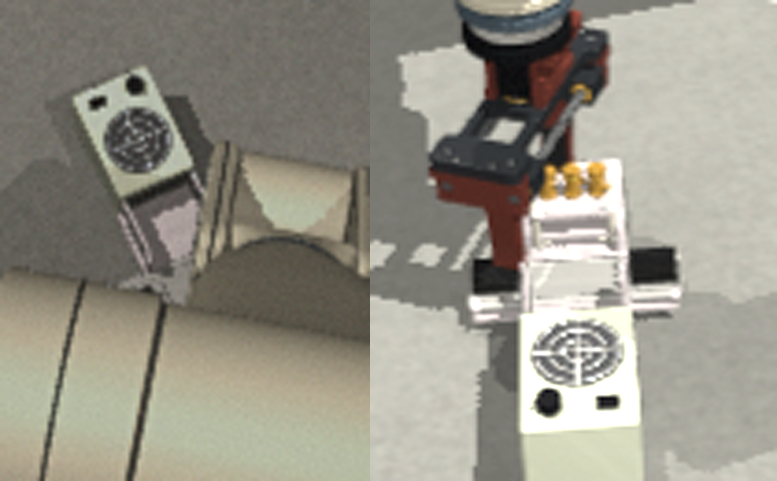

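The valves are standing at (548–598,180) and the rack has advanced roughly 10 mm. The gate is still flat. The drag comes from P pressing too hard on the pad, because the tool tilted and P sits about 1 mm low. I'll push lighter.

```bash
python3 -m inch '[{"xyz":[0,0,-0.1],"spin":0},{"xyz":[0.1,0.2,-0.1],"spin":0},{"xyz":[0.1,0.4,-0.1],"spin":0},{"xyz":[0.1,0.5,-0.1],"spin":0},{"xyz":[0.1,0.5,-0.1],"spin":0}]'
python3 - <<'E'
from h import *
rows([((-18,-53),-24,101,33.2),((-14,-55),-27,101,33.2)])
E
```

```text
t: 9.3
ee_pos: [533.6, -123.7, 33.2]
orientation: [-2.226, -2.183, 0.025]
ft_force: [-8.2, -1.0, 12.7]
width: 87.6
t 9.3 ee [ 533.6 -123.7   33.2] P [-24.8 -48.5] Q [-118.5  -10.6] F [-8.2 -1.  12.7] M [-0.32  1.12 -0.07] w 87.6 tilt [-0.028  0.005 -1.   ] q [-0.25  0.61  1.88 -0.    0.68 -0.23]
P (-18, -53) Q [-110.3  -11.9] xyz [0.01, 0.8, -0.03] spin 2.0
P (-14, -55) Q [-104.    -9.1] xyz [0.24, 1.26, -0.04] spin 5.0
```

```bash
python3 -m inch '[{"xyz":[0,0,-0.1],"spin":0},{"xyz":[0,0,-0.2],"spin":0},{"xyz":[0,0,-0.2],"spin":0}]'
python3 - <<'E'
from h import *
now()
E
```

```text
t: 9.6
ee_pos: [533.1, -123.5, 34.8]
orientation: [-2.225, -2.183, 0.026]
ft_force: [-0.4, -0.7, 1.9]
width: 87.6
t 9.6 ee [ 533.1 -123.5   34.8] P [-25.1 -48.1] Q [-118.9  -10.3] F [-0.4 -0.7  1.9] M [-0.03  0.15  0.02] w 87.6 tilt [-0.029  0.006 -1.   ] q [-0.25  0.61  1.88 -0.    0.69 -0.23]
```

```bash
python3 -m inch '[{"xyz":[0.1,0.2,0.05],"spin":0.5},{"xyz":[0.1,0.4,0.05],"spin":1},{"xyz":[0.1,0.6,0.05],"spin":1},{"xyz":[0.1,0.8,0.05],"spin":2},{"xyz":[0.1,0.8,0.05],"spin":2}]'
python3 - <<'E'
from h import *
rows([((-14,-53-k),-22-a,101.5,34.4) for k,a in ((2,5),(5,10),(7,15),(9,20),(12,25),(15,30),(17,35))])
E
```

```text
t: 10.1
ee_pos: [541.3, -122.7, 34.0]
orientation: [-2.264, -2.143, 0.027]
ft_force: [-3.3, 0.2, 2.2]
width: 87.6
t 10.1 ee [ 541.3 -122.7   34. ] P [-17.9 -51.9] Q [-110.2  -10.7] F [-3.3  0.2  2.2] M [-0.08  0.35  0.03] w 87.6 tilt [-0.029  0.006 -1.   ] q [-0.24  0.62  1.86 -0.    0.7  -0.19]
P (-14, -55) Q [-104.4   -8.9] xyz [0.14, 0.46, -0.06] spin 3.0
P (-14, -58) Q [-100.1   -4.2] xyz [0.3, 0.63, -0.06] spin 8.0
P (-14, -60) Q [-95.1   1.1] xyz [0.55, 0.79, -0.06] spin 13.0
P (-14, -62) Q [-89.4   5.9] xyz [0.8, 0.99, -0.07] spin 18.0
P (-14, -65) Q [-83.2   9.2] xyz [0.94, 1.27, -0.08] spin 23.0
P (-14, -68) Q [-76.5  12. ] xyz [1.07, 1.58, -0.08] spin 28.0
P (-14, -70) Q [-69.3  15.1] xyz [1.26, 1.88, -0.09] spin 33.0
```

```bash
python3 -m inch '[{"xyz":[0.1,0.2,0],"spin":1},{"xyz":[0.1,0.4,0],"spin":2},{"xyz":[0.1,0.5,0],"spin":3},{"xyz":[0.2,0.5,0],"spin":5},{"xyz":[0.3,0.6,0],"spin":8},{"xyz":[0.4,0.7,0],"spin":10},{"xyz":[0.5,0.8,0],"spin":13},{"xyz":[0.7,0.9,0],"spin":15},{"xyz":[0.8,1,0],"spin":18},{"xyz":[0.9,1.1,0],"spin":20},{"xyz":[0.9,1.3,0],"spin":23},{"xyz":[1,1.4,0],"spin":25},{"xyz":[1.1,1.6,0],"spin":28},{"xyz":[1.1,1.6,0],"spin":28}]'
python3 - <<'E'
from h import *
o,R=now(); print(R[2])
rows([((-14,-68-k),-22-a,101.5,33.5) for k,a in ((0,30),(2,35),(2,40),(2,45))])
E
```

```text
t: 11.5
ee_pos: [558.8, -112.7, 33.6]
orientation: [-2.721, -1.533, 0.034]
ft_force: [-0.9, -0.4, 0.9]
width: 88.2
t 11.5 ee [ 558.8 -112.7   33.6] P [-12.9 -68.4] Q [-75.3  11.9] F [-0.9 -0.4  0.9] M [-0.27  0.04 -0.01] w 88.2 tilt [-0.028  0.005 -1.   ] q [-0.22  0.63  1.83 -0.    0.71  0.33]
[-0.00986743 -0.02638421 -0.99960317]
t 11.5 ee [ 558.8 -112.7   33.6] P [-12.9 -68.4] Q [-75.3  11.9] F [-0.9 -0.4  0.9] M [-0.27  0.04 -0.01] w 88.2 tilt [-0.028  0.005 -1.   ] q [-0.22  0.63  1.83 -0.    0.71  0.33]
P (-14, -68) Q [-76.5  12. ] xyz [-0.07, -0.09, 0.01] spin -0.1
P (-14, -70) Q [-69.3  15.1] xyz [0.25, 0.09, 0.01] spin 4.9
P (-14, -70) Q [-61.7  19.6] xyz [0.69, 0.14, 0.0] spin 9.9
P (-14, -70) Q [-53.7  23.4] xyz [1.12, 0.24, -0.01] spin 14.9
```

```bash
python3 -m inch '[{"xyz":[0,-0.3,0.1],"spin":0},{"xyz":[0,-0.6,0.1],"spin":0},{"xyz":[0,-0.9,0.1],"spin":0},{"xyz":[0,-1.3,0.1],"spin":0},{"xyz":[0,-1.3,0.1],"spin":0},{"xyz":[0,-1.3,0.1],"spin":0}]' 0.3
python3 look.py closed
```

```text
t: 12.1
ee_pos: [547.6, -105.8, 33.0]
orientation: [-2.721, -1.533, 0.034]
ft_force: [-0.1, 1.2, 3.6]
width: 61.5
t 12.1 ee [ 547.6 -105.8   33. ] P [-29.1 -47.3] Q [-75.2  11.8] F [-0.1  1.2  3.6] M [ 0.11 -0.07  0.05] w 61.5 tilt [-0.028  0.005 -1.   ] q [-0.21  0.62  1.85 -0.    0.7   0.33]
```

View pics/closed.png

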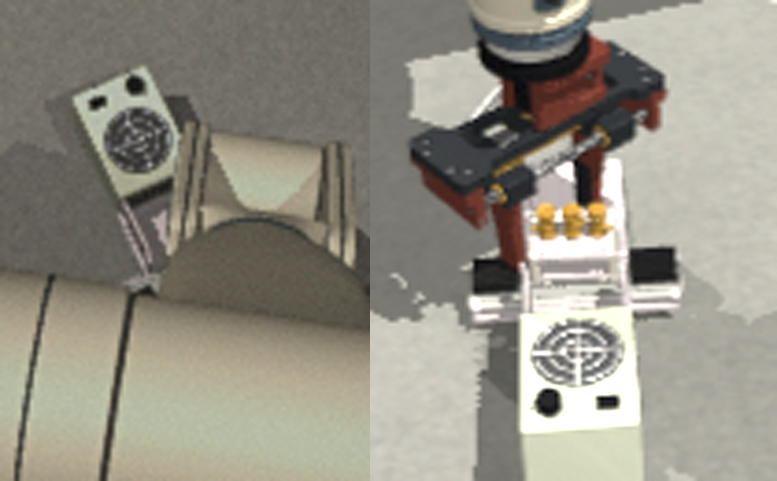

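The scene crop shows the gate flat with pads facing up at (495,275) and (655,265), three valves upright at (545–597,220), and the rack's front edge already over the gate. Vertical force is 3.6 N. Continuing.

```bash
cat > st.py <<'E'
from h import *
def go(wps,tip=32.0,d=75):
    o=ctrl.get_obs();t=Ro.from_rotvec(o["orientation"]).as_matrix()[:,2];L=[]
    for P,a in wps:
        w=np.radians(a)+p[2];yz=np.cos(w)*t[0]+np.sin(w)*t[1];L.append((P,a,d,tip-d/2*yz))
    rows(L)
E
python3 - <<'E'
from st import *
go([((-22,-49),-52),((-16,-52),-54),((-15,-55),-62),((-15,-58),-72),((-15,-60),-82),((-15,-60),-92)])
E
```

```text
t 12.2 ee [ 547.6 -105.8   33. ] P [-29.1 -47.3] Q [-75.   11.7] F [-0.5  1.3  4.7] M [ 0.15 -0.05 -0.01] w 61.3 tilt [-0.028  0.005 -1.   ] q [-0.21  0.62  1.85 -0.    0.7   0.33]
P (-22, -49) Q [-68.2  10.1] xyz [0.45, 0.56, -0.02] spin -0.1
P (-16, -52) Q [-60.1   8.7] xyz [0.87, 1.17, -0.04] spin 1.9
P (-15, -55) Q [-50.2  11.2] xyz [1.29, 1.52, -0.04] spin 9.9
P (-15, -58) Q [-38.2  13.3] xyz [1.74, 1.92, -0.05] spin 19.9
P (-15, -60) Q [-25.4  14.3] xyz [2.21, 2.36, -0.05] spin 29.9
P (-15, -60) Q [-12.4  15. ] xyz [2.74, 2.73, -0.05] spin 39.9
```

```bash
python3 -m inch '[{"xyz":[0.2,0.2,0],"spin":0},{"xyz":[0.3,0.4,0],"spin":0},{"xyz":[0.4,0.6,0],"spin":0},{"xyz":[0.6,0.8,0],"spin":1},{"xyz":[0.7,1,0],"spin":1.5},{"xyz":[0.9,1.2,0],"spin":2},{"xyz":[1,1.3,0],"spin":4},{"xyz":[1.1,1.4,0],"spin":7},{"xyz":[1.3,1.5,0],"spin":10},{"xyz":[1.4,1.6,-0.05],"spin":12},{"xyz":[1.5,1.7,-0.05],"spin":15},{"xyz":[1.6,1.8,-0.05],"spin":17},{"xyz":[1.7,1.9,-0.05],"spin":20},{"xyz":[1.9,2,-0.05],"spin":23},{"xyz":[2,2.2,-0.05],"spin":26},{"xyz":[2.2,2.3,-0.05],"spin":30},{"xyz":[2.2,2.3,-0.05],"spin":30}]'
python3 - <<'E'
from st import *
go([((-15,-60),-82),((-15,-60),-92),((-15,-60),-99),((-14,-60),-104),((-13,-60),-108)])
E
```

```text
t: 13.9
ee_pos: [577.9, -98.5, 32.8]
orientation: [-3.031, -0.775, 0.043]
ft_force: [-3.0, 2.3, 8.3]
width: 61.3
t 13.9 ee [577.9 -98.5  32.8] P [-16.2 -58.8] Q [-26.3  15.3] F [-3.   2.3  8.3] M [ 0.02  0.57 -0.11] w 61.3 tilt [-0.03   0.006 -1.   ] q [-0.19  0.65  1.79  0.    0.74  0.88]
P (-15, -60) Q [-25.4  14.3] xyz [0.08, 0.12, -0.0] spin -0.2
P (-15, -60) Q [-12.4  15. ] xyz [0.74, 0.18, -0.0] spin 9.8
P (-15, -60) Q [-3.3 14.1] xyz [1.18, 0.28, -0.0] spin 16.8
P (-14, -60) Q [ 4.1 12.8] xyz [1.59, 0.41, -0.01] spin 21.8
P (-13, -60) Q [10.2 11.3] xyz [1.93, 0.53, -0.01] spin 25.8
```

```bash
python3 -m inch '[{"xyz":[0.2,0.1,0],"spin":2},{"xyz":[0.4,0.1,0],"spin":4},{"xyz":[0.5,0.1,0],"spin":6},{"xyz":[0.6,0.2,0],"spin":8},{"xyz":[0.7,0.2,0],"spin":10},{"xyz":[0.9,0.2,0],"spin":12},{"xyz":[1,0.2,0],"spin":14},{"xyz":[1.2,0.3,0],"spin":17},{"xyz":[1.2,0.3,0],"spin":17}]'
python3 - <<'E'
from st import *
go([((-15,-60),-99),((-14,-60),-101),((-14,-60),-104),((-13,-60),-106)])
E
```

```text
t: 14.8
ee_pos: [588.9, -95.1, 32.5]
orientation: [-3.116, -0.316, 0.049]
ft_force: [-3.4, 0.7, 8.5]
width: 61.3
t 14.8 ee [588.9 -95.1  32.5] P [-15.8 -59.5] Q [-3.7 14.3] F [-3.4  0.7  8.5] M [-0.17  0.66 -0.14] w 61.3 tilt [-0.032  0.006 -0.999] q [-0.18  0.66  1.76  0.    0.75  1.19]
P (-15, -60) Q [-3.3 14.1] xyz [0.06, 0.03, -0.0] spin -0.3
P (-14, -60) Q [ 0.3 13.6] xyz [0.29, 0.01, -0.0] spin 1.7
P (-14, -60) Q [ 4.1 12.8] xyz [0.49, 0.02, -0.0] spin 4.7
P (-13, -60) Q [ 7.7 12.1] xyz [0.72, 0.02, -0.01] spin 6.7
```

```bash
python3 -m inch '[{"xyz":[0.1,0,0],"spin":1},{"xyz":[0.3,0,0],"spin":1.7},{"xyz":[0.4,0,0],"spin":3},{"xyz":[0.5,0,0],"spin":4.7},{"xyz":[0.5,0,0],"spin":4.7}]'
python3 look.py home1; python3 - <<'E'
from st import *
go([((-13,-60),-106),((-12,-60),-108)])
E
```

```text
t: 15.3
ee_pos: [589.7, -94.1, 32.3]
orientation: [-3.126, -0.192, 0.064]
ft_force: [-13.5, 0.1, 18.1]
width: 62.0
t 15.3 ee [589.7 -94.1  32.3] P [-17.6 -58.5] Q [ 0.5 14.8] F [-13.5   0.1  18.1] M [-0.4   2.12  0.86] w 62.0 tilt [-0.041  0.006 -0.999] q [-0.18  0.66  1.75 -0.    0.77  1.27]
t 15.4 ee [589.7 -94.1  32.3] P [-17.6 -58.3] Q [ 0.4 14.4] F [-12.6  -0.8  17.1] M [-0.34  2.06  0.85] w 61.4 tilt [-0.041  0.006 -0.999] q [-0.18  0.66  1.75 -0.    0.77  1.27]
P (-13, -60) Q [ 7.7 12.1] xyz [0.62, 0.05, -0.03] spin 2.2
P (-12, -60) Q [11.2 11.3] xyz [0.85, 0.04, -0.03] spin 4.2
```

View pics/home1.png

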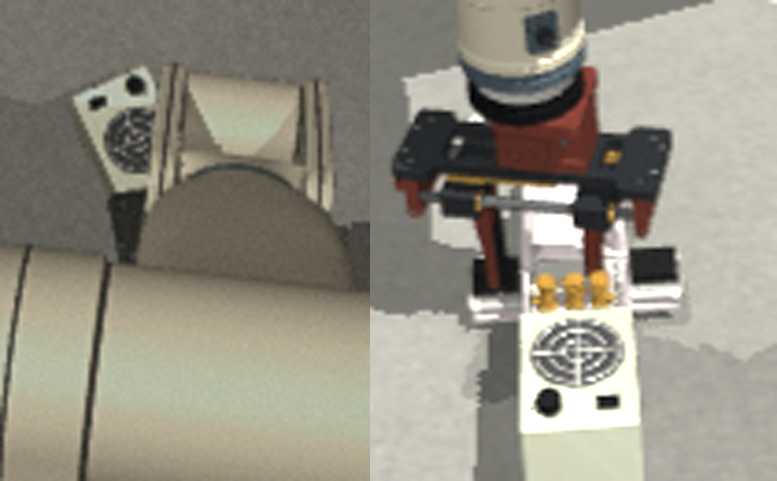

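The scene crop shows the gate still down under P, three valves upright at (545–600,290), and the rack up against the fan box. I'll measure the valve positions.

```bash
cat > val.py <<'E'
from h import *
im=ctrl.get_image("scene")[200:300,198:278].astype(int);r,g,b=im[:,:,0],im[:,:,1],im[:,:,2]
v=((r-b>70)&(r>120)).astype(np.uint8);k,_,st,ce=cv2.connectedComponentsWithStats(v)
for i in range(1,k):
    if st[i,4]>3: print(st[i],"top in dryer:",toD(plane("scene",ce[i][0]+198,st[i][1]+200+1.5,75)).round(1))
# where home and 3 mm short valve tops should appear
for x in (31,34,37): print(x,[proj("scene",toW((x,y),75)).round(1).tolist() for y in(-18,0,18)])
now()
E
python3 val.py; python3 - <<'E'
from h import *   # same rule on the first picture (valves at z 78)
im=cv2.imread("pics/scene0.png")[200:300,198:278,::-1].astype(int);r,g,b=im[:,:,0],im[:,:,1],im[:,:,2]
v=((r-b>70)&(r>120)).astype(np.uint8);k,_,st,ce=cv2.connectedComponentsWithStats(v)
for i in range(1,k):
    if st[i,4]>3: print("start",st[i],toD(plane("scene",ce[i][0]+198,st[i][1]+200+1.5,78)).round(1))
E
```

```text
[41 63  7 10 38] top in dryer: [35.7 16.3]
[27 64  6 10 35] top in dryer: [ 36.3 -19.1]
[34 64  6 10 40] top in dryer: [37.9 -0.8]
31 [[227.9, 264.0], [235.2, 263.6], [242.4, 263.2]]
34 [[228.0, 264.8], [235.2, 264.4], [242.5, 264.0]]
37 [[228.0, 265.7], [235.2, 265.2], [242.5, 264.8]]
t 15.45 ee [589.7 -94.1  32.3] P [-17.6 -58.2] Q [ 0.3 14.4] F [-13.8  -1.6  17. ] M [-0.39  2.09  0.84] w 61.3 tilt [-0.041  0.006 -0.999] q [-0.18  0.66  1.75 -0.    0.77  1.27]
start [27 30  5 10 29] [-100.2  -19.3]
start [34 30  5  9 30] [-98.6  -1.4]
start [40 30  5  4 16] [-97.2  15.5]
start [42 35  4  4 10] [-74.4  17.7]
```

```bash
python3 -m inch '[{"xyz":[0.1,-0.2,-0.1],"spin":1},{"xyz":[0.2,-0.4,-0.1],"spin":2},{"xyz":[0.4,-0.4,-0.1],"spin":3},{"xyz":[0.5,-0.4,-0.1],"spin":4},{"xyz":[0.5,-0.4,-0.1],"spin":4},{"xyz":[0.5,-0.4,-0.1],"spin":4}]'
python3 val.py
```

```text
t: 16.05
ee_pos: [586.6, -91.5, 32.6]
orientation: [-3.134, -0.09, 0.088]
ft_force: [-22.4, -13.0, 18.7]
width: 61.3
[27 64  6 10 35] top in dryer: [ 36.4 -18.3]
[35 64  5  9 37] top in dryer: [38.  -0.2]
[42 64  6  9 31] top in dryer: [39.6 17.7]
31 [[227.9, 264.0], [235.2, 263.6], [242.4, 263.2]]
34 [[228.0, 264.8], [235.2, 264.4], [242.5, 264.0]]
37 [[228.0, 265.7], [235.2, 265.2], [242.5, 264.8]]
t 16.1 ee [586.6 -91.6  32.5] P [-21.8 -53.8] Q [ 0.6 16.9] F [-22.3 -12.9  18.7] M [-2.18  3.65  1.31] w 60.7 tilt [-0.056  0.004 -0.998] q [-0.17  0.66  1.75 -0.01  0.78  1.35]
```

The rack is firmly home: Q stops at the same place under 22 N, and the valves read x≈36–39 against an expected 37. I'll back Q off with the gate still held, then lift straight up.

```bash
python3 -m inch '[{"xyz":[-0.3,0.1,0],"spin":0},{"xyz":[-0.6,0.2,0],"spin":0},{"xyz":[-0.6,0.2,0],"spin":0},{"xyz":[-0.6,0.2,0],"spin":0}]'
python3 val.py | grep -v '^3'
```

```text
t: 16.5
ee_pos: [580.8, -94.1, 32.8]
orientation: [-3.134, -0.09, 0.089]
ft_force: [-1.1, -2.8, 3.9]
width: 61.5
[42 63  6 10 35] top in dryer: [35.8 17.7]
[27 64  6 10 37] top in dryer: [ 36.4 -18.4]
[34 64  6  9 40] top in dryer: [38.  -0.2]
t 16.55 ee [580.8 -94.1  32.9] P [-28.3 -54.4] Q [-5.6 17. ] F [-1.2 -1.8  4.7] M [-0.6   0.21 -0.05] w 61.4 tilt [-0.057  0.004 -0.998] q [-0.18  0.66  1.76 -0.01  0.78  1.34]
```

```bash
python3 -m inch '[{"xyz":[-0.3,0,-4.5],"spin":0},{"xyz":[-0.5,0,-9],"spin":0},{"xyz":[-0.8,0,-13.5],"spin":0},{"xyz":[-1,0,-17],"spin":0},{"xyz":[-6,0,-18],"spin":0},{"xyz":[-10,0,-18],"spin":0},{"xyz":[-14,0,-18],"spin":0},{"xyz":[-18,0,-18],"spin":0},{"xyz":[-18,0,-18],"spin":0},{"xyz":[-18,0,-18],"spin":0},{"xyz":[-18,0,-18],"spin":0},{"xyz":[-18,0,-18],"spin":0},{"xyz":[-18,0,-18],"spin":0}]'
python3 val.py | grep -v '^3'; python3 look.py done
```

```text
t: 17.85
ee_pos: [412.4, -105.0, 222.4]
orientation: [-3.134, -0.091, 0.089]
ft_force: [-0.4, 0.7, -0.1]
width: 61.4
[34 63  7 10 41] top in dryer: [34.3 -0.2]
[42 63  6 10 36] top in dryer: [35.8 17.5]
[27 64  6 10 37] top in dryer: [ 36.4 -18.7]
t 17.9 ee [ 412.2 -105.   222.4] P [-189.7   -4.6] Q [-167.   67.] F [-0.8  0.2  0.2] M [0.06 0.03 0.03] w 61.6 tilt [-0.057  0.004 -0.998] q [-0.27  0.15  2.02 -0.01  1.03  1.25]
t 17.9 ee [ 412.2 -105.   222.4] P [-189.7   -4.6] Q [-167.   67.] F [-0.8  0.2  0.2] M [0.06 0.03 0.03] w 61.6 tilt [-0.057  0.004 -0.998] q [-0.27  0.15  2.02 -0.01  1.03  1.25]
```

View pics/done.png

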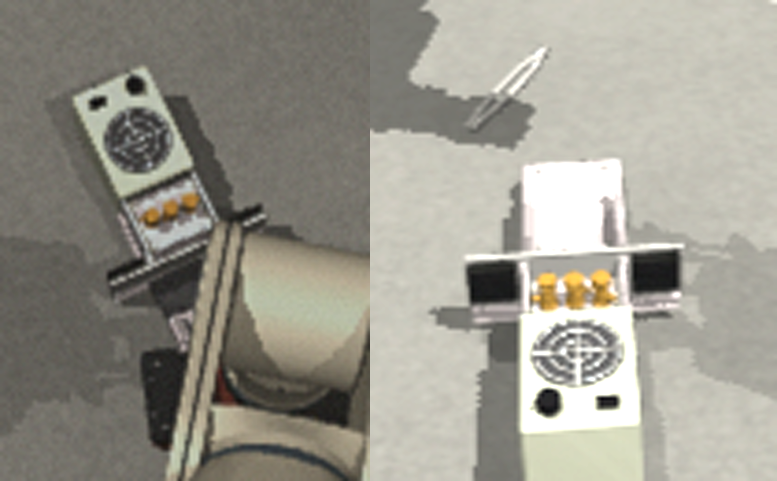

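The gate is shut behind the rack: its top edge runs from (467,258) to (683,245) in the scene crop. The rack sits against the fan box with three upright valves, at (150–190,208) in the top crop. One last drift check before handing in.

```bash
python3 - <<'E'
from h import *
a,b=[cv2.imread(f"pics/{k}.png").astype(int) for k in("home1","done")]
for n,i in(("pressed",a),("released",b)):
    s=i[250:330,530:620];w=np.clip(s[:,:,2]-s[:,:,0]-60,0,None);y,x=np.mgrid[:w.shape[0],:w.shape[1]]
    print(n,((w*x).sum()/w.sum()/3.7).round(2),((w*y).sum()/w.sum()/3.7).round(2),"px")
im=ctrl.get_image("top").astype(int);w=np.clip(im[:,:,0]-im[:,:,2]-50,0,None)[150:200,270:320];y,x=np.mgrid[150:200,270:320]
print("top valves mean",toD(plane("top",(w*x).sum()/w.sum(),(w*y).sum()/w.sum(),68)))
i0=cv2.imread("pics/top0.png")[:,:,::-1].astype(int);w=np.clip(i0[:,:,0]-i0[:,:,2]-50,0,None)[200:225,300:330];y,x=np.mgrid[200:225,300:330]
print("start",toD(plane("top",(w*x).sum()/w.sum(),(w*y).sum()/w.sum(),71)))
E
```

```text
pressed 11.97 10.52 px
released 11.83 10.28 px
top valves mean [37.07368882 -3.36673986]
start [-99.77581396  -3.62213879]
```

```bash
python3 -c "
from workcell import ctrl
print(ctrl.close_job())"
```

```text
the job is handed in; nothing more can be done
None
```

I loaded the rack into the drying bay and handed the job in at about 18 s of the 64 s allowed. One finger held the right thumb pad while the other pushed the rack along the chute, over the gate and against the back stop. I then backed off and lifted clear, and the gate sprang shut behind it.

**Last checks:**
- **Gate and valves:** the last pictures show the gate upright behind the rack, all three valves standing, and the arm well clear with near-zero force on it.
- **Rack home:** the top view puts the valves at x = 37.1 mm, where fully home is 37. The rack stopped dead under a 22 N push.

**What disagreed or went wrong:**
- **Less certain position readings:** from the scene camera, single valves read x = 34 to 38 mm at the end, about a pixel of scatter. Their average moved 0.24 px, roughly 1 mm, between an earlier press and release, which I took as noise.
- **Pad friction early on:** at the start of the push the holding finger dragged on the pad, reaching about 39 N up and 29 N back at the wrist, and tilted the tool a degree or two. I backed off about 5 mm and pressed more lightly. For a moment then the gate may have been about 3° off flat, before the rack reached it.
- **Not measured:** I didn't re-measure the turntable, tin or lens at the end, but the arm's path kept away from them. The tweezers show in the last picture.

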